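# Bring the insulation-test voltage up to the rated line and start the test

### The job

A spark plug is waiting in the insulation-test fixture. With a fingertip against the side of the dial's wing, not pinching it, turn the round transformer's dial clockwise until its index mark lines up with the rated-voltage line, the one long line that runs out to the edge of the scale plate, without ever letting it get as far as the next line beyond; then press the fixture's test button all the way down and let it come up again. Leave the plugs, the small tools and the dish where they are.

Things in the scene. Friction and masses are not known exactly. Their poses are not given: they have to be found in the camera images.
- variac: Variable transformer: round grey metal can, 172 mm across, 130 mm high, fixed; origin under its middle. Its switch is on its own -x side; on its +x side is a black terminal box, 77 mm high (91 with its two posts), reaching 108 mm from the axis. Its flat metal top is the scale plate, the black dial in the middle.
- dial_centre (a point): Point on the dial's vertical axis, on the scale plate, 130 mm above the table. Axes as the can's. Black scale lines on the plate start 54 mm from the axis, one every 15 degrees: short ones (to 60 mm), every second one longer (to 64 mm). Seen from above, the scale starts 150 degrees counterclockwise from the can's +x and runs clockwise over 300 degrees.
- rated_line (a point): Inner end, 54 mm from the dial's axis, of the rated-voltage line: the only line 27 mm long (radius 54 to 81 mm, 3 mm wide), running nearly to the plate's rim. It lies 210 degrees (3.665 rad) clockwise from the scale's start, direction -60 degrees in the can's axes. The next line beyond it is 15 degrees (0.262 rad) further clockwise.
- index_tip (a point): Outer end of the index mark: white line on the tip of the black dial's flat pointer tongue (32 to 51 mm from the axis, 3 mm above the plate); this point is 52 mm from the axis, its x axis points radially outwards. The same white line runs along the top of the wing.
- dial (a joint): Angle of the dial (rad): 0 at the scale's start, growing clockwise seen from above, end stop at 5.236; 3.665 when the index mark is on the rated line. It starts between 0.9 and 2.4. It stays where it is left; turning it takes about 0.07 N m, some 2 to 3 N at the wing's end.
- wing_left: The dial is a fluted black disc, 64 mm across, 10 mm high on the plate, with an upright straight wing (bar) across it: 14 mm thick, 10 to 34 mm above the plate, from 34 mm behind the axis to 34 mm in front, then a nose to 41 mm. This is the wing's left half, 7 mm thick, looking out along the index mark. Origin on the axis at plate height, x along the index mark.
- wing_right: The wing's other half, 7 mm thick, on the right as one looks out from the axis along the index mark. Pressing both halves at once with over 1.5 N each counts as pinching.
- test_button_top (a point): Centre of the top of the test button: black, round, 30 mm across, in a dark metal collar 46 mm across; 54 mm above the table when up, at the front right of the fixture's top. Sprung: 5 N when fully down; it comes up by itself. Free room above it; the fixture's clear shield, 108 mm high, stands 42 mm behind it (fixture's +x).
- test_button (a joint): Travel of the test button (m): 0 up, 0.006 fully down.
- fixture: Insulation-test fixture, a grey metal box 170 x 130 mm, 36 mm high, fixed; origin under its middle; +x is its back. On its rear half stand a brass nest with a spark plug, a white insulator post and a brass contact arm over the plug, 143 mm above the table at most. A small amber lamp is beside the button.
- plug_nest: Spark plug standing in the fixture's brass nest (76 mm long, top 115 mm above the table), origin at its lower end; leave it alone.
- rack: Small dark teal plug rack, 120 x 60 mm, 40 mm high, fixed, behind the transformer and fixture as seen from the robot; origin under its middle.
- screwdriver: Orange-handled screwdriver, 170 mm long, 26 mm high, lying crosswise on the left, on the robot's side; origin under its middle; leave it alone.
- spanner: Steel open spanner, 160 mm long, 8 mm high, lying along the right side; origin under its middle; leave it alone.
- dish: Small round steel dish, 68 mm across, 28 mm high, between transformer and fixture; leave it alone.
- gauge: Closed steel feeler gauge, 95 x 18 x 15 mm, lying at the back left; origin under its middle; leave it alone.
- plug1: One of the three spark plugs standing upside down in the rack's holes (tops 82 mm above the table); leave it alone.
- plug2: One of the three spark plugs standing upside down in the rack's holes (tops 82 mm above the table); leave it alone.
- plug3: One of the three spark plugs standing upside down in the rack's holes (tops 82 mm above the table); leave it alone.

How it is judged:
By the outcome, as a careful person would: the job done as asked, in the order asked, and still so for the second after the job is handed in, with the robot touching nothing.
It also fails if it takes over 56 s, if anything falls off the work surface, if the arm or the gripper's body presses on something with over 40 N, if the wrist force passes 120 N, or if a joint passes its speed limit or range.

### The arm

A 6-joint arm with a two-finger parallel gripper is mounted at the origin on the work surface. World frame = base frame: x ahead of the robot, y to its left, z up, the work surface at z = 0. Lengths are in mm, angles in rad, forces in N, time in s.
With the tool pointing down it reaches from about 350 to 875 mm from the base axis. Payload 4.2 kg.
Tool frame: the origin (TCP) lies midway between the tips of the shut fingers; the grasp point (between the pads) lies 19 mm behind it (env.pinch_z is the z of the grasp point in the tool frame, in mm); z points along the fingers, y is the line along which they close (so a half turn about z gives the same grasp; the last joint's range is limited). The gripper opens to 87 mm and grips with 3 to 60 N. Pads are 19 mm wide; open, the fingers measure 117 mm over their backs; the gripper's body (75 mm by 190 mm) begins 51 mm behind the grasp point.
Start: joints at [0.259, 0.385, 0.008, 0, -1.194, -0.259], TCP at [624.979, 0.025, 222.55] pointing down, gripper open.
Joint ranges: [-3.14, 3.14], [-1.21, 2.06], [-1.07, 1.41], [-3.16, 2.05], [-2.99, -0.16], [-3.1, 3.1]. Speed limits (rad/s): [2.79, 2.79, 3.14, 3.14, 3.14, 3.14].

### API

Orientations are given as [roll, pitch, yaw] about the fixed x, y, z axes, in that order (R = Rz(yaw) Ry(pitch) Rx(roll)).
In Python, from workcell import env gives the robot as it stands.
- The arm moves only by the shell command python3 -m handwheel 'ROWS' [OPENING] [FORCE]. ROWS is JSON, a list that holds one entry, the list of rows, each a list of 6 numbers: the shift along the world's x, y, z in mm, then the turn, a rotation vector about the world's x, y, z in rad. A call has 1 to 10 rows; each row is the pose to reach, as a shift and turn from the pose commanded when the call began; what a row does not reach only later rows make up. A row lasts 1/8 s, in which the tool goes at most 62.5 mm and 10.7 degrees, less where a joint would pass 70% of its speed; a pose out of reach is approached as far as the arm can. A call with a gripper value outside its range is refused whole. OPENING is the closure in counts, from 0 (fully open) to 255 (shut), set as the call begins (- or left out, the last holds). The fingers move at their own pace and stop on an object; FORCE is the grip in N (left out, the last holds). Time passes only in rows, so rows that repeat a pose let the fingers close. It gives the time, the measured TCP pose, the force, the opening and the grip force at its end, in the units of the state.
- env.state(): the state, without advancing time (a new reading comes with each control period).
- env.capture(name): name is "scene" or "side" or "wrist"; returns a dict with "img" (420x560x3 uint8, blue, green, red), "camera_matrix" (3x3 intrinsics, pixels), "R" (3x3) and "t" (3): a world point X has camera coordinates R X + t. Camera axes: x right, y down, z forward; pixel columns grow to the right and rows downward; lengths in mm; the calibration is good to about 2 mm. The wrist camera is an equidistant fisheye: a pixel r from the principal point sees the ray r / f radians off the axis. A picture is of the moment at which its call begins. There is no depth.
- env.job_done(): hands the job in; it is judged then, once.
The state is a dict: "clock": time; "joint_positions": joint angles; "joint_vel": joint speeds; "joint_torque": joint torques, N m; "tool_pos": TCP position; "ee_rot": TCP orientation; "wrist_force": force on the tool from outside, world axes, zero at the start; "wrist_torque": the same for the moment, N m; "opening": finger opening in mm; "finger_force": force on a finger pad.
Only numpy, scipy, OpenCV 4.12 (cv2) and the standard library are available. Lean on these libraries where they do the work, as an engineer would, in place of code of your own. Each camera call takes 0.05 s, during which the arm holds its last target. There are 200 camera calls.

## Working session

There is one attempt and no reset: what is moved stays moved. The work goes in short steps, Python scripts to look and compute and a shell command to move; the robot and the scene stay as the last step left them, time stands still between calls to the robot, and variables do not carry over. Pictures are saved under pics/ and viewed, at most 10 in all, crops included, and the job is handed in when it is done.

```bash
mkdir -p pics; cat > h.py <<'E'
import cv2,numpy as np
from workcell import env
def ray(c,u,v):
    K=c["camera_matrix"];R=np.array(c["R"]);t=np.array(c["t"])
    d=np.linalg.inv(K)@[u,v,1.];return -R.T@t,R.T@d
def onplane(c,u,v,z):
    o,d=ray(c,u,v);return o+d*(z-o[2])/d[2]
def wray(c,u,v):
    K=np.array(c["camera_matrix"]);R=np.array(c["R"]);t=np.array(c["t"])
    x=(u-K[0,2])/K[0,0];y=(v-K[1,2])/K[1,1];r=np.hypot(x,y)
    s=np.sin(r)/r if r>1e-9 else 1
    return -R.T@t,R.T@np.array([x*s,y*s,np.cos(r)])
def wplane(c,u,v,z):
    o,d=wray(c,u,v);return o+d*(z-o[2])/d[2]
E
python3 - <<'E'
from h import *
import pickle
for n in("scene","side","wrist"):
    c=env.capture(n);pickle.dump(c,open(n+".pkl","wb"));cv2.imwrite(f"pics/{n}0.png",c["img"])
    print(n,-np.array(c["R"]).T@c["t"])
a=[cv2.imread(f"pics/{n}0.png") for n in("scene","wrist")]
E
```

```text
scene [1545.71835535  338.01401991 1019.79417569]
side [462.66661216 666.47545348 615.6330348 ]
wrist [626.4378441  -80.09752332 384.24796904]
```

View pics/scene0.png

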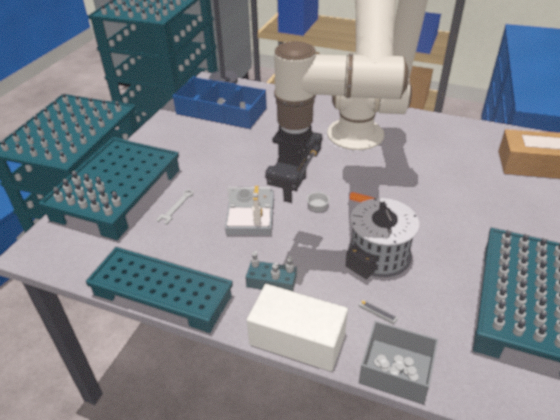

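View pics/wrist0.png

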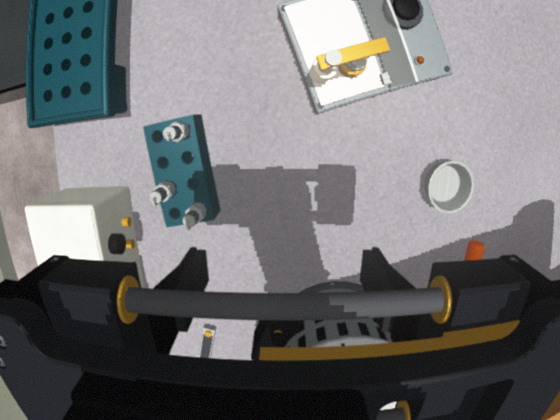

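The scene view shows the variac with its plate centre near (384,220) and its terminal box towards (362,262). The fixture is at (250,212). In the wrist view the button is at (407,10), and the variac is hidden behind the gripper at the bottom.

```bash
python3 - <<'E'
from h import *
import pickle
s=pickle.load(open("scene.pkl","rb"));w=pickle.load(open("wrist.pkl","rb"))
print("variac",onplane(s,384,221,130),"box",onplane(s,362,255,77))
print("button",wplane(w,407,8,54),"scene btn",onplane(s,243,194,54))
print("dish",wplane(w,450,186,20),"fix corners",[wplane(w,u,v,36).round() for u,v in((449,72),(320,108),(281,5))])
print(w["camera_matrix"],w["R"])
E
```

```text
variac [559.7788824  216.72655997 130.        ] box [643.00905902 185.96779028  77.        ]
button [ 495.89243834 -203.39956989   54.        ] scene btn [ 502.60474192 -205.00399366   54.        ]
dish [417.20395837  -1.72567065  20.        ] fix corners [array([ 437., -140.,   36.]), array([588., -88.,  36.]), array([ 629., -202.,   36.])]
[[325.1922621    0.         283.90849855]
 [  0.         325.1922621  211.98411734]
 [  0.           0.           1.        ]] [[-9.99998314e-01  6.45891698e-04  1.71873790e-03]
 [ 1.12354800e-03  9.55624278e-01  2.94586113e-01]
 [-1.45219694e-03  2.94587547e-01 -9.55623392e-01]]
```

```bash
python3 -m handwheel '[[[0,20,60,0,0,0],[-10,70,80,0,0,0],[-20,120,80,0,0,0],[-35,170,80,0,0,0],[-50,220,80,0,0,0],[-65,270,80,0,0,0],[-65,310,80,0,0,0],[-65,310,80,0,0,0],[-65,310,80,0,0,0]]]' 255 20
python3 - <<'E'
from h import *
import pickle
c=env.capture("wrist");pickle.dump(c,open("w1.pkl","wb"))
cv2.imwrite("pics/w1.png",c["img"])
E
```

```text
clock: 1.27
tool_pos: [559.8, 309.7, 302.0]
ee_rot: [3.141, -0.001, -1.571]
wrist_force: [0.6, -0.3, 0.2]
opening: 5.7
finger_force: 0.0
```

View pics/w1.png

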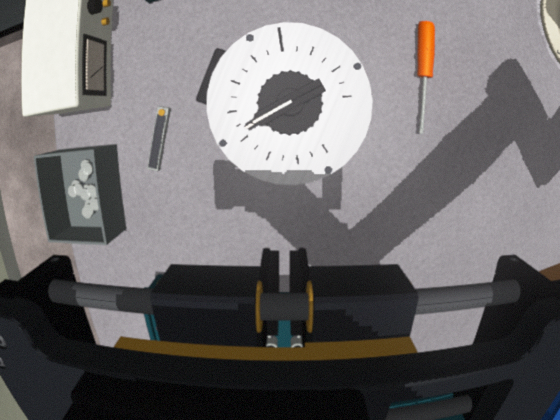

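The wrist view shows the plate centred near (290,102). The rated line runs from about (283,52) to (280,27), the index line ends near (247,126), and the terminal box is at (211,76).

```bash
cat >> h.py <<'E'
def analyse(c,C0):
    """plate centre by fitting the bright plate outline; unwrap the plate top view at z=130, 4 px/mm"""
    g=cv2.cvtColor(c["img"],cv2.COLOR_BGR2GRAY)
    K=np.array(c["camera_matrix"]);R=np.array(c["R"]);t=np.array(c["t"])
    def top(C,z,S=600,m=3.):
        xs=(np.arange(S)-S/2)/m
        X=np.stack(np.broadcast_arrays(C[0]-xs[None,:],C[1]+xs[:,None],np.full((S,S),float(z))),-1)
        q=X@R.T+t;rr=np.hypot(q[...,0],q[...,1]);th=np.arctan2(rr,q[...,2])
        u=K[0,0]*th*q[...,0]/rr+K[0,2];v=K[1,1]*th*q[...,1]/rr+K[1,2]
        return cv2.remap(c["img"],u.astype(np.float32),v.astype(np.float32),cv2.INTER_CUBIC)
    return top(C0,130),top
E
python3 - <<'E'
from h import *
import pickle
c=pickle.load(open("w1.pkl","rb"))
C=wplane(c,290,102,130)[:2]; print(C)
for i in range(2):
    im,top=analyse(c,C)
    hsv=cv2.cvtColor(im,cv2.COLOR_BGR2HSV); m=((hsv[...,2]>190)&(hsv[...,1]<40)).astype(np.uint8)
    k=max(cv2.findContours(m,0,2)[0],key=cv2.contourArea)
    (x,y),r=cv2.minEnclosingCircle(cv2.convexHull(k)); print(x,y,r/3)
    C=np.array([C[0]-(x-300)/3,C[1]+(y-300)/3])
print(C); cv2.imwrite("pics/top1.png",analyse(c,C)[0])
E
```

```text
[555.25817755 216.31209157]
298.0873107910156 301.8123779296875 86.4860331217448
300.0462646484375 299.8003234863281 86.4784647623698
[555.88031907 216.84965871]
```

View pics/top1.png

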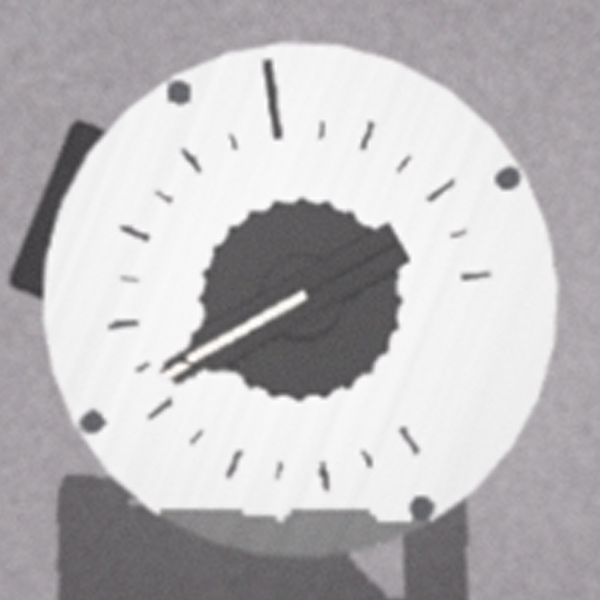

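Centre is about (556,217). The rated line points at -82.4° in the world and the index at about 28°, so I need roughly 110° clockwise. I'll rotate the closed fingers tangential and descend on the counterclockwise side of the wing.

```bash
python3 -m handwheel '[[[0,-5,-10,0,0,0.18],[0,-10,-20,0,0,0.36],[0,-15,-30,0,0,0.54],[0,-20,-40,0,0,0.72],[1,-25,-50,0,0,0.9],[1,-30,-60,0,0,1.08],[2,-35,-70,0,0,1.26],[2,-40,-80,0,0,1.44],[3,-45,-90,0,0,1.62],[3,-50,-100,0,0,1.8]]]' 255
python3 -m handwheel '[[[0,0,0,0,0,0.13],[0,0,0,0,0,0.26],[0,0,0,0,0,0.26]]]'
python3 - <<'E'
from h import *
print(env.state()["joint_positions"])
import pickle
s=env.capture("scene");d=env.capture("side");w=env.capture("wrist")
for n,c in(("sc",s),("sd",d),("wr",w)): pickle.dump(c,open(n+"2.pkl","wb"))
def crop(c,X,h):
    q=np.array(c["R"])@X+c["t"];p=c["camera_matrix"]@q;p=p[:2]/p[2];print(p)
    x,y=int(p[0]),int(p[1]);return cv2.resize(c["img"][max(0,y-h):y+h,max(0,x-h):x+h],(400,400),interpolation=cv2.INTER_CUBIC)
X=np.array([556,217,150.])
cv2.imwrite("pics/two2.png",np.hstack([crop(s,X,60),crop(d,X,110)]))
E
```

```text
clock: 2.58
tool_pos: [563.3, 258.3, 202.6]
ee_rot: [-3.142, -0.0, 0.233]
wrist_force: [-0.2, -0.6, -0.4]
opening: 0.2
finger_force: 0.0
clock: 2.95
tool_pos: [563.2, 258.8, 202.9]
ee_rot: [3.142, -0.0, 0.486]
wrist_force: [-0.0, 0.0, -0.2]
opening: 0.7
finger_force: 0.0
[ 6.91446716e-01  3.89453107e-01 -3.54454464e-02  9.18606120e-05
 -1.14562196e+00  1.36528691e+00]
[385.34100855 214.18120623]
[256.92425689 286.50840752]
```

View pics/two2.png

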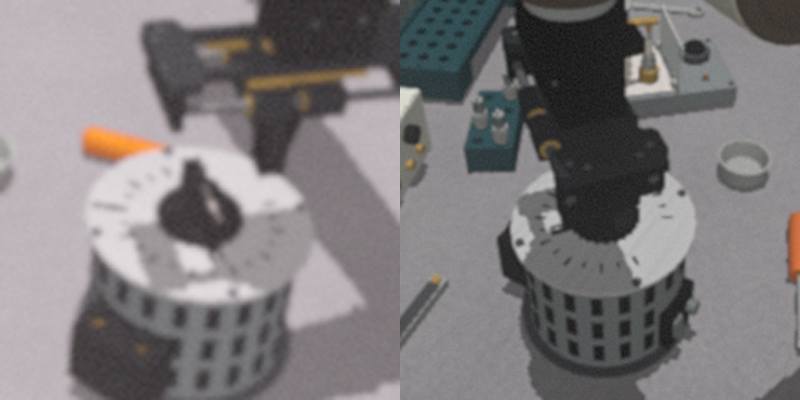

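The two crops show the closed fingers hanging beside the dial on its +y side, clear of the wing. I'll descend, then creep forward until they touch.

```bash
python3 -m handwheel '[[[0,0,-20,0,0,0],[0,0,-40,0,0,0],[0,0,-56,0,0,0],[0,0,-56,0,0,0]]]'
python3 -m handwheel '[[[1,-2,0,0,0,0],[2,-4,0,0,0,0],[3,-5,0,0,0,0],[3,-5,0,0,0,0]]]'
for i in 1 2 3; do python3 -m handwheel '[[[0.5,-0.9,0,0,0,0],[1,-1.8,0,0,0,0],[1.5,-2.7,0,0,0,0],[1.5,-2.7,0,0,0,0]]]' | egrep 'pos|wrist_f'; done
```

```text
clock: 3.6
tool_pos: [562.3, 259.4, 145.1]
ee_rot: [3.141, 0.003, 0.489]
wrist_force: [0.2, 0.2, 0.1]
opening: 0.3
finger_force: 0.0
clock: 4.1
tool_pos: [566.2, 255.0, 146.9]
ee_rot: [-3.142, -0.001, 0.489]
wrist_force: [-0.4, -0.1, -0.3]
opening: 0.3
finger_force: 0.0
tool_pos: [567.5, 252.2, 146.5]
wrist_force: [-0.2, 1.7, 0.2]
tool_pos: [569.0, 249.5, 146.6]
wrist_force: [-0.4, 0.2, -0.1]
tool_pos: [570.5, 246.8, 146.5]
wrist_force: [-0.3, -0.5, -0.4]
```

```bash
for i in 1 2 3; do python3 -m handwheel '[[[0.5,-0.9,0,0,0,0],[0.9,-1.8,0,0,0,0],[0.9,-1.8,0,0,0,0],[0.9,-1.8,0,0,0,0]]]' | egrep 'pos|wrist_f'; done
```

```text
tool_pos: [571.4, 245.1, 146.5]
wrist_force: [-0.3, -0.6, 0.4]
tool_pos: [572.3, 243.7, 146.6]
wrist_force: [-0.9, 3.3, -0.4]
tool_pos: [573.7, 242.2, 146.7]
wrist_force: [0.7, 5.7, -1.5]
```

```bash
cat >> h.py <<'E'
def P(a,rho=27,d=16.7,C=(556,217)):
    a=np.radians(a);e=np.array([np.cos(a),np.sin(a)]);n=np.array([-e[1],e[0]]);return np.array(C)+rho*e+d*n
E
python3 - <<'E'
from h import *
p0=np.array([573.4,241.9])
for a in range(18,-63,-8): print(a,(P(a)-p0).round(1),round(np.radians(a-28.2),2))
E
```

```text
18 [ 3.1 -0.7] -0.18
10 [ 6.3 -3.8] -0.32
2 [ 9.  -7.3] -0.46
-6 [ 11.2 -11.1] -0.6
-14 [ 12.8 -15.2] -0.74
-22 [ 13.9 -19.5] -0.88
-30 [ 14.3 -23.9] -1.02
-38 [ 14.2 -28.4] -1.16
-46 [ 13.4 -32.7] -1.3
-54 [ 12.  -36.9] -1.43
-62 [ 10.  -40.9] -1.57
```

```bash
python3 -m handwheel '[[[1.5,-0.3,0,0,0,-0.09],[3,-0.7,0,0,0,-0.18],[4.7,-2.2,0,0,0,-0.25],[6.3,-3.8,0,0,0,-0.32],[7.7,-5.5,0,0,0,-0.39],[9,-7.3,0,0,0,-0.46],[10.1,-9.2,0,0,0,-0.53],[11.2,-11.1,0,0,0,-0.6],[11.2,-11.1,0,0,0,-0.6]]]'
python3 - <<'E'
from h import *
import pickle
s=env.capture("scene");d=env.capture("wrist")
for n,c in(("sc",s),("wr",d)): pickle.dump(c,open(n+"3.pkl","wb"))
x,y=385,214
cv2.imwrite("pics/three.png",np.hstack([cv2.resize(s["img"][y-45:y+45,x-45:x+45],(400,400),interpolation=cv2.INTER_CUBIC),cv2.resize(d["img"],(400,300))[:, :].copy() if 0 else cv2.copyMakeBorder(cv2.resize(d["img"],(400,300)),0,100,0,0,0)]))
p0=env.state()["tool_pos"][:2];print(p0)
E
```

```text
clock: 8.22
tool_pos: [584.7, 229.6, 146.6]
ee_rot: [3.14, -0.0, -0.11]
wrist_force: [0.6, 1.4, 0.1]
opening: 0.1
finger_force: 0.6
[584.41742177 229.69229205]
```

View pics/three.png

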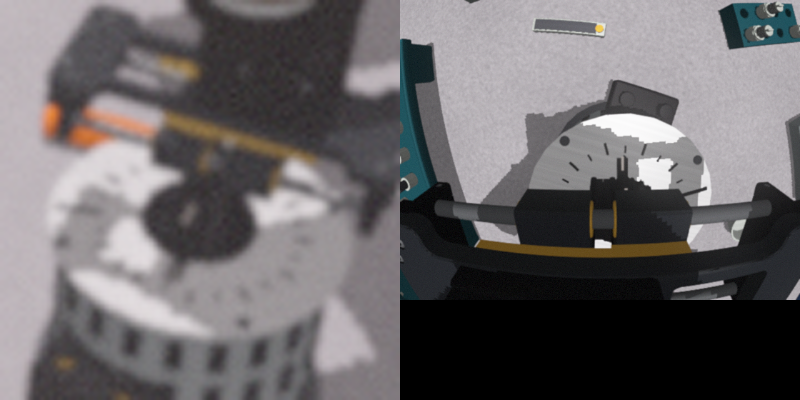

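The dial is following: its tongue is near (622,165) in the wrist half and the rated line is at (692,190). Continuing, stopping well short.

```bash
python3 -m handwheel '[[[0.8,-2,0,0,0,-0.07],[1.6,-4.1,0,0,0,-0.14],[2.2,-6.2,0,0,0,-0.21],[2.7,-8.4,0,0,0,-0.28],[3,-10.6,0,0,0,-0.35],[3.1,-12.8,0,0,0,-0.42],[3.2,-15,0,0,0,-0.49],[3,-17.3,0,0,0,-0.56],[2.7,-19.5,0,0,0,-0.63],[2.2,-21.6,0,0,0,-0.7]]]'
python3 -m handwheel '[[[-0.6,-2.1,0,0,0,-0.07],[-1.4,-4.2,0,0,0,-0.13],[-1.4,-4.2,0,0,0,-0.13]]]'
python3 - <<'E'
from h import *
import pickle
d=env.capture("wrist");pickle.dump(d,open("wr4.pkl","wb"))
# rectify around dial, plate plane
K=np.array(d["camera_matrix"])
im=analyse(d,(556,217))[0];cv2.imwrite("pics/top4.png",im)
E
```

```text
clock: 9.57
tool_pos: [587.3, 208.7, 146.7]
ee_rot: [-3.141, -0.001, -0.812]
wrist_force: [3.0, 0.5, -0.7]
opening: 0.6
finger_force: 1.4
clock: 9.95
tool_pos: [585.6, 204.1, 146.7]
ee_rot: [-3.141, -0.001, -0.939]
wrist_force: [3.3, 0.1, -0.4]
opening: 0.4
finger_force: 1.0
```

View pics/top4.png

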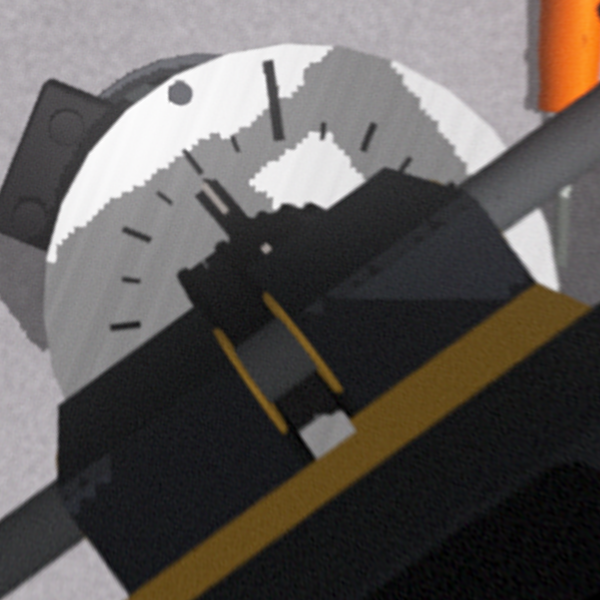

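The rectified view shows the tongue's white tip at (206,184), about 39° left of up. The rated line runs (267,60) to (279,137), 7.5° left of up, so about 31° remain. I'll do 20° now, then measure precisely.

```bash
python3 - <<'E'
from h import *
for a in range(-58,-80,-4): print(a,(P(a)-P(-54)).round(1),round(np.radians(a+54),2))
E
python3 -m handwheel '[[[-1,-2,0,0,0,-0.07],[-2,-4,0,0,0,-0.14],[-3.2,-5.8,0,0,0,-0.21],[-4.6,-7.6,0,0,0,-0.28],[-6,-9.2,0,0,0,-0.35],[-6,-9.2,0,0,0,-0.35],[-6,-9.2,0,0,0,-0.35]]]'
python3 - <<'E'
from h import *
import pickle
d=env.capture("wrist");pickle.dump(d,open("wr5.pkl","wb"))
im,top=analyse(d,(556,217));im=top((556,200),133,600,6.)
cv2.imwrite("pics/top5.png",im)
E
```

```text
-58 [-0.9 -2. ] -0.07
-62 [-2. -4.] -0.14
-66 [-3.1 -5.8] -0.21
-70 [-4.5 -7.6] -0.28
-74 [-5.9 -9.3] -0.35
-78 [ -7.4 -10.9] -0.42
clock: 10.88
tool_pos: [579.4, 195.2, 146.8]
ee_rot: [-3.141, -0.0, -1.289]
wrist_force: [2.7, -0.2, 1.1]
opening: 0.4
finger_force: 1.1
```

View pics/top5.png

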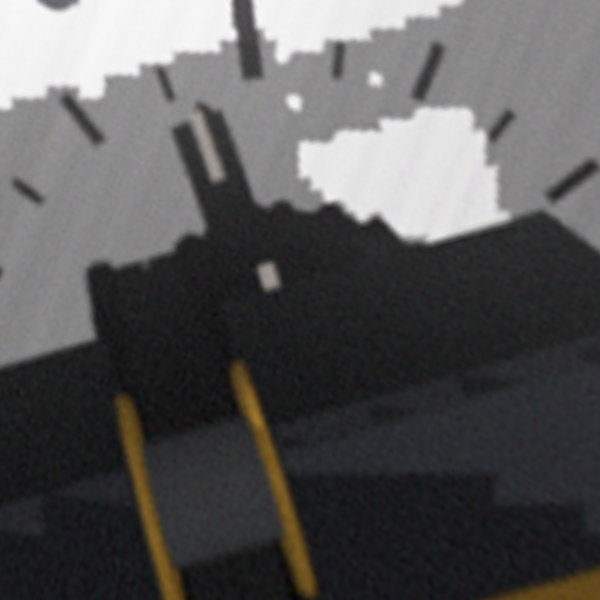

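The tongue's white line runs (198,112) to (217,180) and the rated line (240,0) to (253,77). I'll compute the remaining angle with the height difference corrected.

```bash
cat >> h.py <<'E'
def ang(c,u,v,z,C=np.array((556,217.)),V=(556,200),m=6.,zr=133,S=600):
    X=np.array([V[0]-(u-S/2)/m,V[1]+(v-S/2)/m,zr]);o=-np.array(c["R"]).T@c["t"]
    X=o+(X-o)*(o[2]-z)/(o[2]-zr);e=X[:2]-C
    return np.degrees(np.arctan2(e[1],e[0])).round(1),np.hypot(*e).round(1)
E
python3 - <<'E'
from h import *
import pickle
c=pickle.load(open("wr5.pkl","rb"))
print("tongue",ang(c,198,112,133),ang(c,217,180,133))
print("rated",ang(c,240,0,130),ang(c,253,77,130),"short",ang(c,162,70,130),ang(c,170,98,130),"far",ang(c,437,46,130),ang(c,419,96,130))
for a in range(-76,-88,-2): print(a,(P(a)-P(-74)).round(1),round(np.radians(a+74),2))
E
```

```text
tongue (np.float64(-70.6), np.float64(51.2)) (np.float64(-69.5), np.float64(39.5))
rated (np.float64(-82.0), np.float64(67.1)) (np.float64(-82.4), np.float64(53.9)) short (np.float64(-67.5), np.float64(59.1)) (np.float64(-66.9), np.float64(54.2)) far (np.float64(-112.3), np.float64(63.4)) (np.float64(-112.7), np.float64(54.4))
-76 [-0.8 -0.8] -0.03
-78 [-1.5 -1.6] -0.07
-80 [-2.4 -2.3] -0.1
-82 [-3.2 -3.1] -0.14
-84 [-4.1 -3.8] -0.17
-86 [-5.  -4.4] -0.21
```

```bash
python3 -m handwheel '[[[-0.8,-0.8,0,0,0,-0.03],[-1.5,-1.6,0,0,0,-0.07],[-2.4,-2.3,0,0,0,-0.1],[-3.2,-3.1,0,0,0,-0.14],[-3.2,-3.1,0,0,0,-0.14],[-3.2,-3.1,0,0,0,-0.14]]]'
python3 - <<'E'
from h import *
import pickle
d=env.capture("wrist");pickle.dump(d,open("wr6.pkl","wb"))
im,top=analyse(d,(556,217));im=top((556,180),133,600,10.)
cv2.imwrite("pics/top6.png",im)
E
```

```text
clock: 11.68
tool_pos: [575.8, 192.4, 146.6]
ee_rot: [3.141, 0.0, -1.43]
wrist_force: [1.6, -1.0, 0.2]
opening: 0.3
finger_force: 1.0
```

View pics/top6.png

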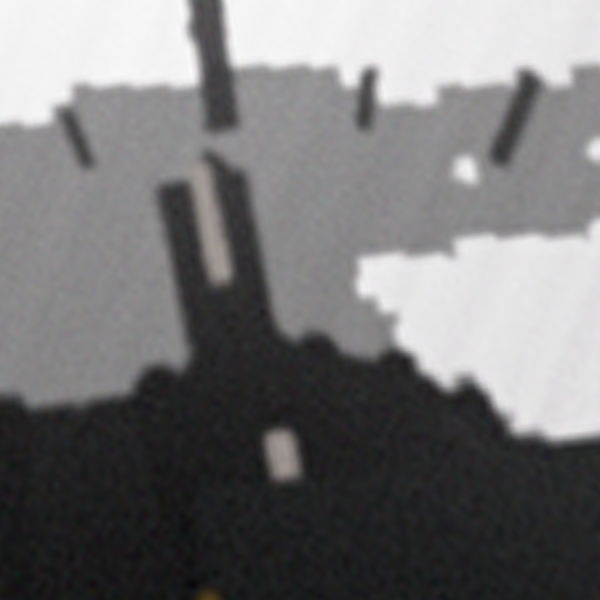

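The tongue line runs (203,165) to (220,283), still left of the rated line, which runs (207,0) to (222,130).

```bash
python3 - <<'E'
from h import *
import pickle
c=pickle.load(open("wr6.pkl","rb"));k=dict(V=(556,180),m=10.)
print("tongue",ang(c,203,165,133,**k),ang(c,220,283,133,**k))
print("rated",ang(c,207,0,130,**k),ang(c,222,130,130,**k),"next",ang(c,371,72,130,**k),ang(c,366,127,130,**k))
E
```

```text
tongue (np.float64(-79.1), np.float64(51.4)) (np.float64(-78.3), np.float64(39.5))
rated (np.float64(-82.4), np.float64(67.0)) (np.float64(-82.1), np.float64(53.7)) next (np.float64(-97.5), np.float64(59.6)) (np.float64(-97.7), np.float64(53.9))
```

```bash
python3 -m handwheel '[[[-0.7,-0.6,0,0,0,-0.03],[-1.4,-1.1,0,0,0,-0.055],[-1.4,-1.1,0,0,0,-0.055],[-1.4,-1.1,0,0,0,-0.055]]]'
python3 - <<'E'
from h import *
import pickle
d=env.capture("wrist");pickle.dump(d,open("wr7.pkl","wb"))
im,top=analyse(d,(556,217));im=top((556,180),133,600,10.)
cv2.imwrite("pics/top7.png",im)
# white line in tongue: fit
hsv=cv2.cvtColor(im,cv2.COLOR_BGR2HSV);g=im.max(2)
for r in (170,200,230,260): 
    row=g[r,150:300].astype(int); print(r,[int(x) for x in row[::6]])
for r in (20,60,100): print(r,[int(x) for x in g[r,150:300:6]])
E
```

```text
clock: 12.22
tool_pos: [574.4, 191.2, 146.5]
ee_rot: [3.141, -0.0, -1.486]
wrist_force: [2.5, -1.3, 0.4]
opening: 0.6
finger_force: 1.0
170 [143, 143, 142, 143, 145, 142, 140, 139, 131, 132, 128, 137, 154, 161, 149, 104, 70, 59, 69, 71, 91, 121, 140, 143, 140]
200 [137, 140, 145, 142, 143, 134, 104, 70, 55, 55, 55, 70, 117, 150, 158, 142, 99, 62, 56, 54, 59, 86, 124, 139, 140]
230 [140, 143, 142, 143, 140, 139, 126, 94, 57, 57, 53, 52, 82, 135, 156, 162, 138, 89, 56, 46, 53, 59, 91, 129, 140]
260 [141, 138, 138, 136, 138, 143, 143, 121, 74, 48, 48, 46, 50, 88, 134, 157, 158, 122, 71, 51, 48, 49, 62, 109, 135]
20 [245, 245, 244, 244, 245, 249, 222, 143, 86, 82, 81, 86, 144, 235, 247, 246, 245, 244, 244, 244, 244, 244, 245, 245, 245]
60 [243, 243, 244, 244, 244, 244, 244, 241, 184, 93, 75, 78, 80, 139, 217, 240, 238, 237, 239, 239, 238, 235, 231, 229, 237]
100 [147, 143, 148, 145, 145, 145, 146, 145, 133, 94, 68, 66, 66, 66, 91, 126, 144, 148, 148, 149, 146, 145, 145, 148, 152]
```

```bash
python3 - <<'E'
from h import *
import pickle
c=pickle.load(open("wr7.pkl","rb"));k=dict(V=(556,180),m=10.)
print("tongue",[ang(c,u,v,133,**k)[0] for u,v in((233.5,200),(237,230),(241,260))])
print("rated",[ang(c,u,v,130,**k)[0] for u,v in((207,20),(214,60),(219.5,100))])
E
```

```text
tongue [np.float64(-81.9), np.float64(-81.9), np.float64(-81.8)]
rated [np.float64(-82.0), np.float64(-82.2), np.float64(-82.2)]
```

The index is within 0.3° of the rated line. Backing off away from the wing, then up and over to view the button.

```bash
python3 -m handwheel '[[[4,0.6,0,0,0,0],[10,1.4,0,0,0,0],[16,2,0,0,0,0],[16,2,40,0,0,0],[16,2,100,0,0,0],[16,2,145,0,0,0],[16,2,145,0,0,0]]]'
python3 -m handwheel '[[[0,-30,0,0,0,-0.14],[-2,-70,0,0,0,-0.28],[-4,-115,0,0,0,-0.43],[-6,-160,0,0,0,-0.58],[-7,-210,0,0,0,-0.73],[-8,-260,0,0,0,-0.88],[-9,-310,0,0,0,-1.03],[-10,-350,0,0,0,-1.18],[-10,-370,0,0,0,-1.32],[-10,-370,0,0,0,-1.32]]]'
python3 - <<'E'
from h import *
import pickle
d=env.capture("wrist");pickle.dump(d,open("w8.pkl","wb"));cv2.imwrite("pics/w8.png",d["img"])
s=env.capture("side");pickle.dump(s,open("sd8.pkl","wb"))
E
```

```text
clock: 13.15
tool_pos: [592.5, 193.9, 296.5]
ee_rot: [-3.133, 0.003, -1.486]
wrist_force: [0.1, 0.9, -1.3]
opening: 0.3
finger_force: 0.0
clock: 14.4
tool_pos: [580.0, -178.0, 289.8]
ee_rot: [3.14, -0.003, -2.808]
wrist_force: [0.9, 1.2, -1.4]
opening: 0.7
finger_force: 0.0
```

View pics/w8.png

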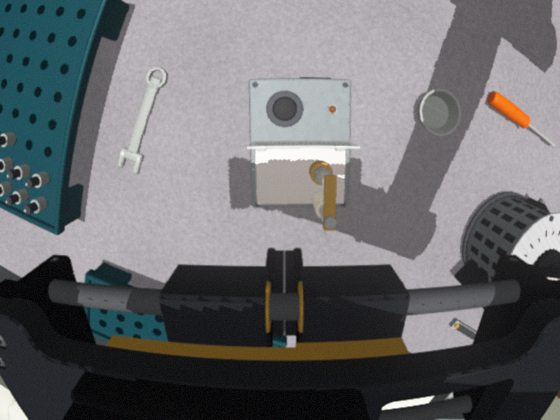

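The wrist view shows the button at (285,108), with its axis aligned with the image, the shield edge along row 147, and the lamp at (333,109).

```bash
python3 - <<'E'
from h import *
import pickle
c=pickle.load(open("w8.pkl","rb"));g=c["img"].max(2)
m=(g[85:130,262:308]<70).astype(np.uint8)
k=max(cv2.findContours(m,0,2)[0],key=cv2.contourArea);(x,y),r=cv2.minEnclosingCircle(k);x+=262;y+=85
print(x,y,r,wplane(c,x,y,48),wplane(c,x,y,54))
a=wplane(c,249,79,36);b=wplane(c,349,79,36);print(a,b,"shield top",wplane(c,300,147,108),env.state()["tool_pos"])
E
```

```text
294.0 104.0 2.2361679077148438 [ 487.74915067 -196.16630735   48.        ] [ 488.00581954 -196.27356865   54.        ]
[ 474.76434301 -260.20935127   36.        ] [ 431.78143073 -141.11563327   36.        ] shield top [ 531.33569075 -176.11830927  108.        ] [ 580.32098766 -176.50330259  290.49319131]
```

```bash
python3 - <<'E'
from h import *
import pickle
c=pickle.load(open("w8.pkl","rb"));g=c["img"].max(2)
print(g[88:130:3,264:308:3])
for u,v in((285,108),(286,106)): print(wplane(c,u,v,54))
E
```

```text
[[199 195 199 197 198 200 194 195 194 192 194 193 191 192 192]
 [195 198 201 199 189 157 132 123 134 171 192 190 193 191 194]
 [200 195 201 149 114 124 123 124 121 122 117 176 192 193 193]
 [196 197 142 120 119 102  80  78  85 115 116 114 183 193 192]
 [198 184 115 122  78  80  82  84  79  70 103 121 130 190 187]
 [199 132 121 106  80  85  84  85  80  79  62 115 112 180 190]
 [196 106 121  72  80  81  84  88  80  79  73 109 116 154 191]
 [198 116 122  69  85  84  85  80  82  84  76 110 119 140 194]
 [194 108 117  80  80  80  84  88  82  78  74 111 117 181 191]
 [198 149 121 114  68  82  79  80  79  80  77 115 116 191 191]
 [197 194 115 116 104  68  73  72  71  77 117 116 132 190 189]
 [196 197 177 114 120 117 112 109 113 117 114 114 194 190 189]
 [195 193 192 184 119 113 116 121 115 109 146 194 188 193 189]
 [195 190 190 193 192 186 166 164 178 186 188 193 195 193 192]]
[ 496.23210247 -204.89769419   54.        ]
[ 493.51809849 -204.56345186   54.        ]
```

```bash
python3 -m handwheel '[[[-30,-10,0,0,0,0],[-65,-20,0,0,0,0],[-85,-27,-30,0,0,0],[-85,-27,-80,0,0,0],[-85,-27,-130,0,0,0],[-85,-27,-180,0,0,0],[-85,-27,-215,0,0,0],[-85,-27,-215,0,0,0],[-85,-27,-215,0,0,0]]]' 255
python3 -m handwheel '[[[0,0,-6,0,0,0],[0,0,-12,0,0,0],[0,0,-16,0,0,0],[0,0,-18,0,0,0],[0,0,-18,0,0,0],[0,0,-18,0,0,0]]]'
```

```text
clock: 15.62
tool_pos: [496.9, -203.4, 78.0]
ee_rot: [-3.14, 0.002, -2.804]
wrist_force: [0.6, -0.4, 1.5]
opening: 0.6
finger_force: 0.0
clock: 16.38
tool_pos: [495.7, -203.8, 58.6]
ee_rot: [-3.141, 0.0, -2.806]
wrist_force: [0.7, 0.4, -0.9]
opening: -0.4
finger_force: 0.0
```

```bash
python3 -m handwheel '[[[0,0,-2,0,0,0],[0,0,-4,0,0,0],[0,0,-6,0,0,0],[0,0,-8,0,0,0],[0,0,-8,0,0,0]]]'
for i in 1 2 3; do python3 -m handwheel '[[[0,0,-1,0,0,0],[0,0,-1,0,0,0],[0,0,-1,0,0,0]]]'|egrep 'pos|wrist_f'; done
```

```text
clock: 17.0
tool_pos: [495.9, -203.9, 52.2]
ee_rot: [-3.141, 0.0, -2.805]
wrist_force: [-3.2, 2.1, 13.7]
opening: 0.6
finger_force: 6.7
tool_pos: [495.9, -203.9, 52.2]
wrist_force: [-4.6, 3.4, 18.7]
tool_pos: [496.0, -203.9, 52.1]
wrist_force: [-6.8, 4.1, 24.4]
tool_pos: [495.9, -203.9, 51.9]
wrist_force: [-9.1, 6.0, 29.9]
```

Force rises steeply at z≈52 instead of 48, so a finger may be on the collar. I'll back up and take a force profile.

```bash
for i in 1 2 3; do python3 -m handwheel '[[[0,0,1,0,0,0],[0,0,2,0,0,0],[0,0,2,0,0,0],[0,0,2,0,0,0]]]'|egrep 'pos|wrist_f'; done
python3 -m handwheel '[[[0,0,8,0,0,0],[0,0,20,0,0,0],[0,0,20,0,0,0],[0,0,20,0,0,0]]]'|egrep 'pos|wrist_f'
python3 - <<'E'
from h import *
import pickle
for n in("side","scene","wrist"):
    c=env.capture(n);pickle.dump(c,open(n+"9.pkl","wb"))
    if n!="wrist":
        p=c["camera_matrix"]@(np.array(c["R"])@[495.5,-204,54]+c["t"]);print(n,p[:2]/p[2])
s=pickle.load(open("sd8.pkl","rb"))
p=s["camera_matrix"]@(np.array(s["R"])@[495.5,-204,54]+s["t"]);u,v=(p[:2]/p[2]).astype(int);print(u,v)
print(s["img"].max(2)[v-20:v+20:2,u-26:u+26:2])
E
```

```text
tool_pos: [495.9, -203.9, 52.2]
wrist_force: [-5.2, 3.8, 19.1]
tool_pos: [495.8, -203.8, 52.4]
wrist_force: [-1.5, 0.9, 7.1]
tool_pos: [495.8, -203.8, 53.6]
wrist_force: [-0.1, 0.2, 3.7]
tool_pos: [495.2, -203.7, 73.4]
wrist_force: [-0.2, 0.0, 0.1]
side [308.00496248 200.92468551]
scene [244.31618512 192.62300998]
308 200
[[127 138 142 139 155 152 149 153 153 151 149 149 142 132 109 137 141 140
  138 140 141 141 141 136 138 141]
 [128 124 103 107 121 139 117 112 116 124 134 131 146 140 129 130 136 137
  135 136 135 138 138 140 138 141]
 [135 136 130 135 122 155 134 129 126 128 128 110 103 108 113 114 132 136
  138 138 136 136 137 140 140 137]
 [105 100 102 124 118 132 151 136 134 136 135 133 127 127 131 133 138 136
  138 137 140 136 137 137 139 137]
 [103 108 107 123 121 119 158 142 137 138 135 134 136 140 137 137 136 134
  137 136 134 136 136 137 139 135]
 [109 118 135 132 117 117 136 151 135 140 134 135 137 140 136 137 137 133
  132 135 136 137 139 133 135 136]
 [110 123 140 135 116 116 120 154 139 135 137 134 137 137 136 136 137 137
  133 137 136 136 131 138 137 135]
 [107 120 139
[... 704 characters left out ...]
75  71 103
  130 128 134 135 136 135 139 137]
 [ 98  93 136 199 140 106 117 114 116 103  71  60  63  67  68  63  62 114
  132 129 133 138 141 138 135 140]
 [ 97  95 126 197 168 106 115 118 118 118 103  73  62  63  64  83 111 125
  130 127 129 129 137 138 135 141]
 [ 99  97 108 182 195 135 110 118 118 123 128 128 121 119 121 127 126 130
  132 130 128 128 139 140 142 137]
 [ 97  98 112 165 199 169 109 113 118 124 129 128 131 130 131 131 130 128
  131 129 132 124 133 138 142 139]
 [105 109 101 163 201 189 126 115 114 126 127 129 131 127 131 128 124 128
  129 129 128 132 127 138 139 141]
 [109 103  98 167 200 198 147 114 117 124 131 128 129 129 130 112 114 123
  134 131 129 127 130 132 141 139]]
```

```bash
python3 -m handwheel '[[[0,0,-8,0,0,0],[0,0,-13,0,0,0],[0,0,-13,0,0,0],[0,0,-13,0,0,0]]]'|egrep 'pos|wrist_f'
for i in 1 2 3 4 5 6 7 8 9; do python3 -m handwheel '[[[0,0,-1,0,0,0],[0,0,-1,0,0,0],[0,0,-1,0,0,0]]]'|egrep 'pos|wrist_f'; done; python3 - <<'E'
from h import *
import pickle
for n in("side","scene"):
    c=env.capture(n);pickle.dump(c,open(n+"10.pkl","wb"))
# lamp: compare amber region pressed vs unpressed in side view
a=pickle.load(open("side9.pkl","rb"))["img"];b=pickle.load(open("side10.pkl","rb"))["img"]
for im in(a,b):
    h=cv2.cvtColor(im,cv2.COLOR_BGR2HSV)[190:240,290:350];m=(h[...,1]>120);ys,xs=np.nonzero(m);print(m.sum(),(xs.mean()+290,ys.mean()+190,h[m].mean(0),h[m].max(0)) if m.any() else 0)
E
```

```text
tool_pos: [495.6, -203.8, 60.5]
wrist_force: [-1.1, 0.5, 0.1]
tool_pos: [495.6, -203.8, 59.6]
wrist_force: [-0.4, -0.4, -0.1]
tool_pos: [495.6, -203.8, 58.5]
wrist_force: [0.1, 0.5, 0.9]
tool_pos: [495.6, -203.8, 57.7]
wrist_force: [-0.4, 0.4, 2.7]
tool_pos: [495.6, -203.8, 56.6]
wrist_force: [-0.2, -0.5, 3.0]
tool_pos: [495.6, -203.8, 55.6]
wrist_force: [-0.4, 1.1, 2.3]
tool_pos: [495.6, -203.8, 54.6]
wrist_force: [-0.2, 0.1, 3.9]
tool_pos: [495.6, -203.8, 53.6]
wrist_force: [-0.9, -0.1, 2.9]
tool_pos: [495.6, -203.8, 52.6]
wrist_force: [-1.1, 0.5, 4.9]
tool_pos: [495.6, -203.8, 52.3]
wrist_force: [-1.8, 2.1, 8.8]
1 (np.float64(314.0), np.float64(218.0), array([ 11., 127., 110.]), array([ 11, 127, 110], dtype=uint8))
1 (np.float64(314.0), np.float64(218.0), array([ 11., 121., 112.]), array([ 11, 121, 112], dtype=uint8))
```

The profile shows contact at 58.3, a spring force rising to 5 N, and a hard stop at 52.3. That is exactly 6 mm of travel, so the button was fully pressed. Now release it and recheck the dial from above.

```bash
python3 -m handwheel '[[[0,0,-1,0,0,0],[0,0,-1,0,0,0],[0,0,3,0,0,0],[0,0,9,0,0,0],[0,0,30,0,0,0],[0,0,80,0,0,0],[0,0,135,0,0,0],[0,0,190,0,0,0],[0,0,250,0,0,0],[0,0,250,0,0,0]]]'|egrep 'pos|wrist_f'
python3 -m handwheel '[[[5,50,0,0,0,0.14],[10,105,0,0,0,0.28],[18,160,0,0,0,0.42],[25,220,0,0,0,0.56],[32,280,0,0,0,0.7],[40,340,0,0,0,0.84],[48,400,0,0,0,0.98],[56,450,0,0,0,1.12],[64,490,0,0,0,1.24],[64,513,0,0,0,1.24]]]'|egrep 'pos|rot'
python3 -m handwheel '[[[0,0,0,0,0,0],[0,0,0,0,0,0]]]'|egrep 'pos|rot|clock'
python3 - <<'E'
from h import *
import pickle
d=env.capture("wrist");pickle.dump(d,open("w11.pkl","wb"))
im,top=analyse(d,(556,217))
k=dict(V=(556,180),m=10.,S=600)
def cent(z,dark,rows):
    g=top((556,180),z,600,10.).max(2).astype(float);out=[]
    for r in rows:
        row=cv2.GaussianBlur(g,(9,9),0)[r,150:320]; 
        w=(row<130) if dark else (row>150)
        x=np.nonzero(w)[0]; out.append((r,x.mean()+150 if len(x) else None,len(x)))
    return out,g
a,g=cent(130,True,(20,60,100));b,g2=cent(133,False,(180,200,220,240))
print([(r,u,n,ang(d,u,r,130,zr=130,**k)[0]) for r,u,n in a if u]);print([(r,u,n,ang(d,u,r,133,zr=133,**k)[0]) for r,u,n in b if u])
print(g2[180:300:20,150:320:10].astype(int))
E
```

```text
tool_pos: [498.0, -204.4, 306.8]
wrist_force: [-0.5, 1.2, -0.8]
tool_pos: [559.3, 311.1, 299.0]
ee_rot: [3.139, -0.002, -1.566]
clock: 27.0
tool_pos: [559.4, 308.3, 301.3]
ee_rot: [3.141, -0.001, -1.567]
[(20, np.float64(208.5), 20, np.float64(-82.0)), (60, np.float64(216.0), 17, np.float64(-82.2)), (100, np.float64(224.0), 21, np.float64(-82.4))]
[(180, np.float64(230.93243243243245), 148, np.float64(-82.0)), (200, np.float64(234.03937007874015), 127, np.float64(-82.0)), (220, np.float64(233.76859504132233), 121, np.float64(-81.6)), (240, np.float64(235.16), 125, np.float64(-81.4))]
[[246 246 246 242 221 187 180 221 248 212 130 100 156 227 251 247 245]
 [245 246 249 241 182 105 120 203 252 240 172  93 108 199 251 246 246]
 [246 247 249 251 211 120  94 147 201 195 153 107 109 188 253 248 247]
 [246 247 249 250 214 127  86 106 173 244 245 189 121 146 221 249 248]
 [248 247 248 250 221 136  85  97 163 241 253 220 141  92 109 161 216]
 [248 247 249 247 203 119  87  92 128 207 253 237 159  93  83  85  97]]
```

```bash
python3 -c "
from workcell import env
print(env.job_done())"
```

```text
the job is handed in; nothing more can be done
None
```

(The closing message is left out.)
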